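# Refit the tension spring on the twine stand

## Task

Put the loose coil spring back on the twine stand's tensioner: thread it, bent-wire end down, over the split stud and let it go sitting flat on the tension discs. Its cross wire has to drop into the stud's slot, so if it hangs up on the stud's end do not force it but twist the spring gently until it falls in; leave the other things on the bench where they are.

Things in the scene. Friction and masses are not known exactly. Their poses are not given: they have to be found in the camera images.
- spring: loose steel compression spring standing upright, tang end down: 54 mm long, 31 mm outside and 24 mm clear inside diameter, 3.2 mm wire, flat end coils, five open coils, 40 g. Round: grip it from any side, best across its upper half. It shortens under load by 15 mm at most, 0.7 N per mm, up to 2 when gripped. Origin: centre of the underside; z along its axis to the plain end, x along the tang.
- tang (a point): middle of the spring's tang, on the spring's axis 1.6 mm above its underside: the wire of the lowest coil ends bent straight across the whole bore through its centre, in the plane of that coil. The tang can go down only through the slot in the stud. Axes as the spring's: x along the tang.
- stand: fixed twine stand: grey base plate 120 x 280 mm, 12 mm thick; the split stud rises from two 56 mm wide steel tension discs near one end; a twine spool 104 mm wide and 132 mm high (its rod to 187 mm) has its axis 152 mm from the stud's towards -y of the stand. Wire eyelets 44 mm high stand 45 mm (+y) and 50 mm (-y) from the stud. Origin: on the bench under the stud's axis, z up.
- stud_end (a point): centre of the split stud's free upper end, 106 mm above the bench: an upright 20 mm steel rod, sawn right down to the discs by one 6.6 mm slot through its axis. The slot points any way and is not measured (these axes are the stand's): find it by turning the spring, at most a quarter turn each way. The tang enters within 0.16 rad. The stud turns only under a hard twist .
- seat (a point): centre of the flat top of the upper tension disc, where the spring's underside must sit: on the stud's axis, 66 mm below the stud's end, 40 mm above the bench.
- nut: loose knurled brass thumb nut, 40 mm wide and 22 mm high, not needed yet: a bystander. Origin: centre of the underside.
- carton: small dark green carton, 62 x 45 x 28 mm, a bystander. Origin: centre of the underside, x along its length.
- screwdriver: screwdriver with a black handle lying on the bench, a bystander. Its x axis runs from the handle to the tip.

How it is judged:
At the end, for the whole second after the job is handed in: The spring stands around the stud, tang end down, its underside within 3 mm of the upper disc's top, its axis within 5 mm of the stud's and within 0.1 rad of upright, at rest and let go (horizontal distance between spring and seat below 0.005 m and z of spring in the frame of seat between -0.003 and 0.003 m and angle between spring's own z axis and vertical below 0.1 rad and linear speed of spring below 0.02 m/s); the robot touches nothing.
It fails at once if the spring is forced against the stand or stud with more than 60 N (contact force between spring and stand above 60 N).
It fails at once if the thumb nut is moved more than 30 mm (distance of nut from where it was at the start of the episode above 0.03 m).
It fails at once if the small carton is moved more than 30 mm (distance of carton from where it was at the start of the episode above 0.03 m).
It fails at once if the screwdriver is moved more than 30 mm (distance of screwdriver from where it was at the start of the episode above 0.03 m).
It also fails if it takes over 58 s, if anything falls off the work surface, if the arm or the gripper's body presses on something with over 40 N, if the wrist force passes 120 N, or if a joint passes its speed limit or range.

## Robot

A 7-joint arm with a two-finger parallel gripper is mounted at the origin on the work surface. World frame = base frame: x ahead of the robot, y to its left, z up, the work surface at z = 0. Lengths are in m, angles in rad, forces in N, time in s.
With the tool pointing down it reaches from about 0.4 to 0.875 m from the base axis. Payload 19.3 kg.
Tool frame: the origin (TCP) lies where the fingers leave the gripper's body, on its centre line; the fingertips stand bot.tip_reach ahead of it and the grasp point (between the pads) lies 54 mm ahead of it (bot.tip_reach is the distance from the TCP to the fingertips, in m); z points along the fingers, y is the line along which they close (so a half turn about z gives the same grasp; the last joint's range is limited). The gripper opens to 85 mm and grips with 20 to 120 N. Pads are 22 mm wide; open, the fingers measure 114 mm over their backs; the gripper's body (76 mm by 85 mm) begins 54 mm behind the grasp point. The pads swing forward as they close: fully open they stand 13 mm farther back than shut.
Start: joints at [1.138, 0.521, -0.036, 1.599, 0.021, 1.021, -0.113], TCP at [0.222, -0.584, 0.304] pointing down, gripper open.
Joint ranges: [-2.91, 2.91], [-0.3, 2.13], [-1.5, 1.42], [0.17, 2.43], [-1.26, 4.41], [0.16, 1.93], [-2.52, 2.52]. Speed limits (rad/s): [1.89, 1.89, 2.39, 2.39, 3.01, 3.01, 3.01].

## Interface

Orientations are given as [roll, pitch, yaw] about the fixed x, y, z axes, in that order (R = Rz(yaw) Ry(pitch) Rx(roll)).
In Python, from workcell import bot gives the robot as it stands. The module is installed in compiled form; this text tells all that it offers.
- The arm moves only by the shell command python3 -m jog 'ROWS' [FORCE]. ROWS is JSON, a list that holds one entry, the list of rows, each a list of 7 numbers: the shift along the tool's x, y, z in mm, then the turn, a rotation vector about the tool's x, y, z in rad, then the opening, from 0 (shut) to 1 (fully open). In form: [[[tx, ty, tz, wx, wy, wz, fingers], ...]]. A call has 1 to 5 rows; each row shifts and turns the commanded pose from where the row before left it, along the tool's axes as they then stand; what a row does not reach is not made up. A row lasts 1/10 s, in which the tool goes at most 50 mm and 8.59 degrees, less where a joint would pass 70% of its speed; a pose out of reach is approached as far as the arm can. A call is refused whole if a number of a shift passes 50 or a number of a turn 0.15, either way. A call with a gripper value outside its range is refused whole. The fingers move at their own pace and stop on an object; FORCE is the grip in N (left out, the last holds). Time passes only in rows, so rows that do not move let the fingers close. It gives the time, the measured TCP pose, the force, the opening and the grip force at its end, in the units of the state.
- bot.observe(): the state, without advancing time (a new reading comes with each control period).
- bot.grab_frame(name): name is "side" or "top" or "wrist"; returns a dict with "img" (420x560x3 uint8, red, green, blue), "intrinsics" (3x3 intrinsics, pixels), "k1" (the pictures are not rectified: a ray, as slopes to the right and down, at radius r is drawn at 1 + k1 r^2 times it, then the intrinsics apply), "R" (3x3) and "t" (3): a world point X has camera coordinates R X + t; the wrist camera has in their place "tool_from_camera" (4x4, takes a point from camera to tool coordinates, whose origin is the TCP and whose axes are the flange's). Camera axes: x right, y down, z forward; pixel columns grow to the right and rows downward; lengths in m; the calibration is good to about 2 mm. A picture is of the moment at which its call begins: read the wrist's pose just before it. There is no depth.
- bot.job_done(): hands the job in; it is judged then, once.
Trained networks look in a picture, given as the dict that the camera call returned (one of the last four; its "shot" number tells which), for a name from the list of things; names that differ only in an ending like _2 or _b are one class to them, and where a whole thing is asked for, a point or a joint stands for the part that bears it (a point fixed in the world has none). Each returns a list of dicts, best first, with "conf" (0 to 1); they miss things now and then, are a little off and sometimes report something else, mostly with a low value. They report only what shows in the picture. A call takes as long as a camera call.
- bot.trace(query, picture): "region" (420x560 bool, what is visible of it).
- bot.spot_point(query, picture): "xyz" ([x, y, z] in m, in world coordinates, good to about 4 mm: a listed point, or the origin of a listed thing).
The state is a dict: "clock": time; "qpos": joint angles; "qd": joint speeds; "joint_efforts": joint torques, N m; "position": TCP position; "tool_rot": TCP orientation; "force": force on the tool from outside, world axes, zero at the start; "moment": the same for the moment, N m; "grip_width": finger opening in m; "finger_force": force on a finger pad.
Only numpy, scipy, OpenCV 4.12 (cv2) and the standard library are available. Lean on these libraries where they do the work, as an engineer would, in place of code of your own. Each camera call takes 0.05 s, during which the arm holds its last target. There are 200 camera calls.

## Working session

There is one attempt and no reset: what is moved stays moved. The work goes in short steps, Python scripts to look and compute and a shell command to move; the robot and the scene stay as the last step left them, time stands still between calls to the robot, and variables do not carry over. Pictures are saved under pics/ and viewed, at most 10 in all, crops included, and the job is handed in when it is done.

```bash
mkdir -p pics; cat > h.py <<'E'
from workcell import bot
import numpy as np, cv2
from scipy.spatial.transform import Rotation as Ro
def cam(f,s):
    if "R" in f: return np.array(f["R"]),np.array(f["t"])
    T=np.array(f["tool_from_camera"]);Rt=Ro.from_euler('xyz',s["tool_rot"]).as_matrix()
    Rw=Rt@T[:3,:3];o=Rt@T[:3,3]+np.array(s["position"])
    return Rw.T,-Rw.T@o
def proj(f,s,X):
    R,t=cam(f,s);c=R@np.array(X)+t
    return cv2.projectPoints(c.reshape(1,1,3),np.zeros(3),np.zeros(3),np.array(f["intrinsics"]),np.array([f["k1"],0,0,0.]))[0].ravel()
def ray(f,s,px):
    R,t=cam(f,s);u=cv2.undistortPoints(np.array(px,float).reshape(1,1,2),np.array(f["intrinsics"]),np.array([f["k1"],0,0,0.])).ravel()
    d=R.T@np.array([u[0],u[1],1]);return -R.T@t,d
def atz(f,s,px,z):
    o,d=ray(f,s,px);return o+d*(z-o[2])/d[2]
def save(f,n): cv2.imwrite('pics/'+n+'.png',f["img"][:,:,::-1])
E
python3 - <<'E'
from h import *
np.set_printoptions(precision=4,suppress=True)
s=bot.observe();print(s,bot.tip_reach)
for c in["top","side","wrist"]:
    s=bot.observe();f=bot.grab_frame(c);save(f,c+"0")
    for q in["spring","tang","stud_end","seat","nut","carton","screwdriver","stand"]:
        for r in bot.spot_point(q,f)[:2]:
            print(c,q,round(r["conf"],2),np.array(r["xyz"]),proj(f,s,r["xyz"]).round(0))
E
```

```text
{'clock': 0.0, 'qpos': array([ 1.1378,  0.522 , -0.0363,  1.6   ,  0.0212,  1.0211, -0.1128]), 'qd': array([ 0.0002, -0.0009,  0.0014, -0.0004,  0.0015,  0.0002,  0.0013]), 'joint_efforts': array([  0.0001, -92.7135,   1.9804, -36.9938,   0.0178,   0.0081,
        -0.    ]), 'position': array([ 0.2217, -0.5841,  0.3033]), 'tool_rot': array([-3.1405,  0.0001,  0.3628]), 'force': array([ 0.3388, -0.7335,  0.0437]), 'moment': array([0.001 , 0.002 , 0.0365]), 'finger_force': 0.0, 'grip_width': 0.0855264135267553} 0.0726
top spring 0.53 [0.6302 0.184  0.0014] [228. 217.]
top tang 0.58 [0.6307 0.1844 0.0038] [228. 217.]
top stud_end 0.65 [ 0.5486 -0.0683  0.1071] [390. 263.]
top seat 0.79 [ 0.5497 -0.0671  0.0426] [380. 262.]
top seat 0.61 [ 0.5591  0.2819 -0.0024] [173. 259.]
top nut 0.91 [0.435  0.2039 0.0025] [217. 331.]
top nut 0.73 [ 0.5501 -0.0642  0.0022] [373. 261.]
top carton 0.86 [ 0.5616  0.2805 -0.0016] [174. 257.]
top stand 0.64 [ 0.5497 -0.0673  0.0024] [374. 261.]
top stand 0.51 [ 0.5488 -0.0621  0.0404] [376. 262.]
side spring 0.73 [0.6309 0.1828 0.0041] [286. 196.]
side tang 0.69 [0.6283 0.1879 0.004 ] [285. 194.]
side stud_end 0.69 [ 0.5458 -0.0633  0.1064] [234. 279.]
side stud_end 0.68 [0.6325 0.1801 0.0031] [287. 198.]
side seat 0.55 [ 0.5465 -0.0686  0.0412] [238. 306.]
side nut 0.6 [ 0.4323  0.1967 -0.0044] [185. 197.]
side carton 0.73 [ 0.5645  0.288  -0.0042] [252. 163.]
side carton 0.68 [ 0.63    0.1866 -0.0014] [285. 197.]
side screwdriver 0.64 [ 0.8033 -0.0224  0.0034] [397. 286.]
side stand 0.97 [ 0.5491 -0.0645  0.0027] [241. 315.]
```

View pics/top0.png

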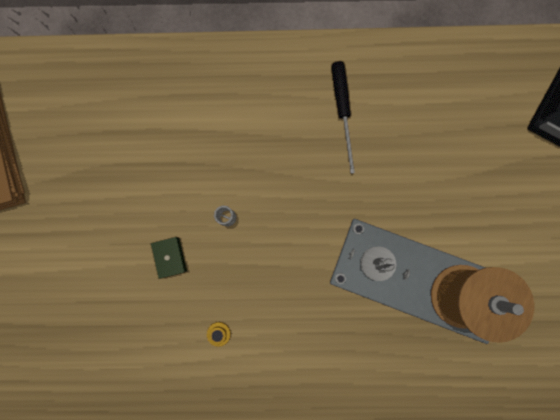

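View pics/side0.png

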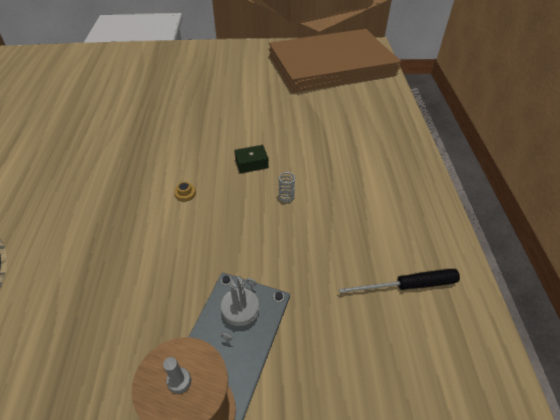

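The top view shows the spring at (225,216), the stud at (384,263), the nut at (218,335) and the carton at (168,257). The side view shows the spring at (286,187) and the split stud at (238,295). Both agree with the networks.

```bash
cat >> h.py <<'E'
def delta(target):
    s=bot.observe();Rt=Ro.from_euler('xyz',s["tool_rot"]).as_matrix()
    return (Rt.T@(np.array(target)-s["position"])*1000).round(1)
E
python3 - <<'E'
from h import *
np.set_printoptions(precision=4,suppress=True)
f=bot.grab_frame("wrist");print(np.array(f["tool_from_camera"]),f["intrinsics"],f["k1"])
s=bot.observe();T=np.array(f["tool_from_camera"]);print(delta([.549,-.066,.30]))
E
```

```text
[[-0.0015 -0.9493 -0.3145  0.0797]
 [ 1.     -0.0016  0.     -0.0002]
 [-0.0005 -0.3145  0.9493 -0.0695]
 [ 0.      0.      0.      1.    ]] [[363.9965   0.     278.1826]
 [  0.     363.9965 216.2836]
 [  0.       0.       1.    ]] -0.0882046545809746
[ 489.9 -368.5    3.9]
```

```bash
python3 -m jog '[[[39,-30,0,0,0,0,1],[39,-30,0,0,0,0,1],[39,-30,0,0,0,0,1],[39,-30,0,0,0,0,1],[39,-30,0,0,0,0,1]]]' | tail -3; python3 -m jog '[[[39,-30,0,0,0,0,1],[39,-30,0,0,0,0,1],[39,-30,0,0,0,0,1],[39,-30,0,0,0,0,1],[39,-30,0,0,0,0,1]]]' |tail -3;  python3 -m jog '[[[39,-30,0,0,0,0,1],[39,-30,0,0,0,0,1],[20,-8,4,0,0,0,1],[0,0,0,0,0,0,1],[0,0,0,0,0,0,1]]]'
python3 - <<'E'
from h import *
np.set_printoptions(precision=4,suppress=True)
s=bot.observe();f=bot.grab_frame("wrist");print(s["qpos"],s["position"],s["tool_rot"],s["force"])
for q in["stud_end","seat","stand"]:
    for r in bot.spot_point(q,f)[:2]: print(q,round(r["conf"],2),np.array(r["xyz"]),proj(f,s,r["xyz"]).round(0))
save(f,"w1"); c=proj(f,s,[.549,-.066,.106]).astype(int);print(c)
im=f["img"][max(0,c[1]-90):c[1]+90,max(0,c[0]-120):c[0]+120,::-1]
cv2.imwrite('pics/w1c.png',cv2.resize(im,None,fx=3,fy=3,interpolation=cv2.INTER_CUBIC))
E
```

```text
force: [3.0, -0.0, 1.1]
grip_width: 0.0852
finger_force: 0.0
force: [2.0, -1.3, -0.5]
grip_width: 0.0853
finger_force: 0.0
clock: 2.9
position: [0.5474, -0.067, 0.2997]
tool_rot: [-3.141, 0.001, 0.363]
force: [-0.5, -1.0, -0.0]
grip_width: 0.0852
finger_force: 0.0
[ 0.1831  0.4167 -0.226   1.7922  0.1122  0.9457 -1.2975] [ 0.5474 -0.067   0.2997] [-3.1415  0.0006  0.3633] [-0.5451 -1.0027 -0.0245]
stud_end 0.89 [ 0.5471 -0.0657  0.1034] [277. 205.]
stud_end 0.63 [0.6308 0.1908 0.0004] [56.  5.]
seat 0.94 [ 0.5522 -0.0661  0.0375] [279. 180.]
stand 0.77 [ 0.5423 -0.0692 -0.0052] [279. 181.]
[277 204]
```

View pics/w1c.png

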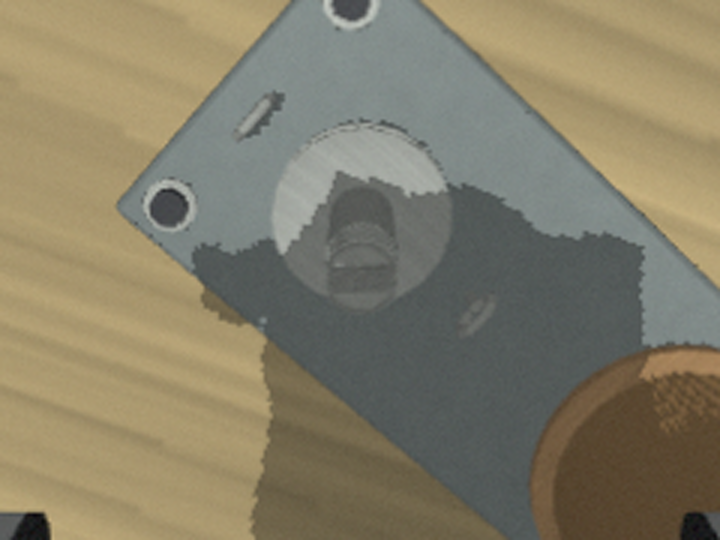

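The crop shows the stud in shadow around (362,250), i.e. full-frame (277,204), with a hint of a horizontal slot. I'll enhance the contrast.

```bash
python3 - <<'E'
from h import *
s=bot.observe()
a=np.mean([bot.grab_frame("wrist")["img"].astype(float) for _ in range(4)],0)
c=(278,208)
im=a[c[1]-40:c[1]+40,c[0]-50:c[0]+50,::-1].mean(2)
im=np.clip((im-30)*255/100,0,255).astype(np.uint8)
cv2.imwrite('pics/w1e.png',cv2.resize(im,None,fx=7,fy=7,interpolation=cv2.INTER_CUBIC))
E
```

```text
(no output)
```

View pics/w1e.png

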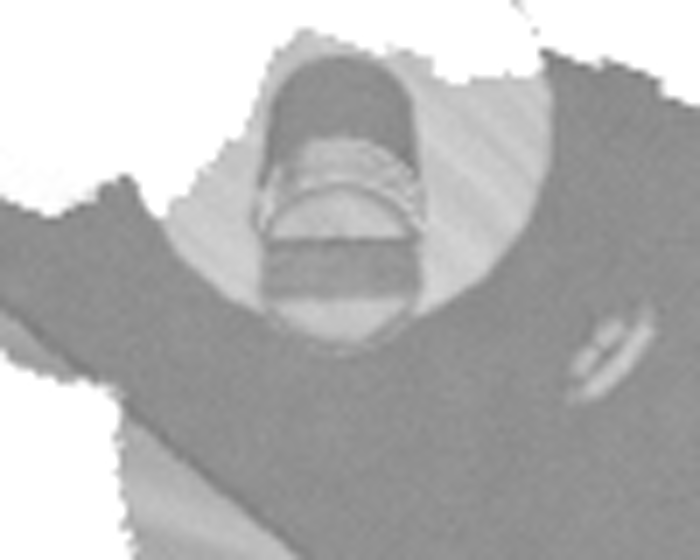

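The slot in the enhanced crop runs horizontally from (262,268) to (415,267), so it lies along tool y at yaw 0.363, a world angle of −1.208 mod π. Its centre is at crop (340,268). Next I'll put the camera right above the spring.

```bash
python3 - <<'E'
from h import *
s=bot.observe();f=bot.grab_frame("wrist");print(atz(f,s,(276.8,206.4),.106), delta([.556,.156,.19]))
E
```

```text
[ 0.54716201 -0.06628998  0.106     ] [  87.3 -205.9  110. ]
```

```bash
python3 -m jog '[[[19,-45,0,0,0,0,1],[19,-45,0,0,0,0,1],[19,-42,18,0,0,0,1],[15,-37,28,0,0,0,1],[15,-37,28,0,0,0,1]]]' | tail -3; python3 -m jog '[[[0,0,36,0,0,0,1],[0,0,0,0,0,0,1],[0,0,0,0,0,0,1],[0,0,0,0,0,0,1]]]'
python3 - <<'E'
from h import *
np.set_printoptions(precision=4,suppress=True)
s=bot.observe();f=bot.grab_frame("wrist");print(s["qpos"],s["position"],s["tool_rot"])
for q in["spring","tang"]:
    for r in bot.spot_point(q,f)[:2]: print(q,round(r["conf"],2),np.array(r["xyz"]),proj(f,s,r["xyz"]).round(0))
a=np.mean([f["img"].astype(float)]+[bot.grab_frame("wrist")["img"].astype(float) for _ in range(2)],0)
c=proj(f,s,[.631,.184,.02]).astype(int);print(c)
im=a[c[1]-45:c[1]+45,c[0]-60:c[0]+60,::-1].astype(np.uint8)
cv2.imwrite('pics/w2c.png',cv2.resize(im,None,fx=6,fy=6,interpolation=cv2.INTER_CUBIC))
E
```

```text
force: [0.4, -0.4, 0.2]
grip_width: 0.0857
finger_force: 0.0
clock: 4.25
position: [0.5566, 0.1555, 0.1917]
tool_rot: [3.141, -0.002, 0.361]
force: [0.9, 0.6, 0.4]
grip_width: 0.0853
finger_force: 0.0
[-0.2028  0.5963 -0.2431  1.8145  0.1999  0.7526 -1.7615] [0.5566 0.1555 0.1917] [ 3.1411 -0.002   0.3611]
spring 0.88 [ 0.631   0.1908 -0.0017] [268.  94.]
[277  97]
```

View pics/w2c.png

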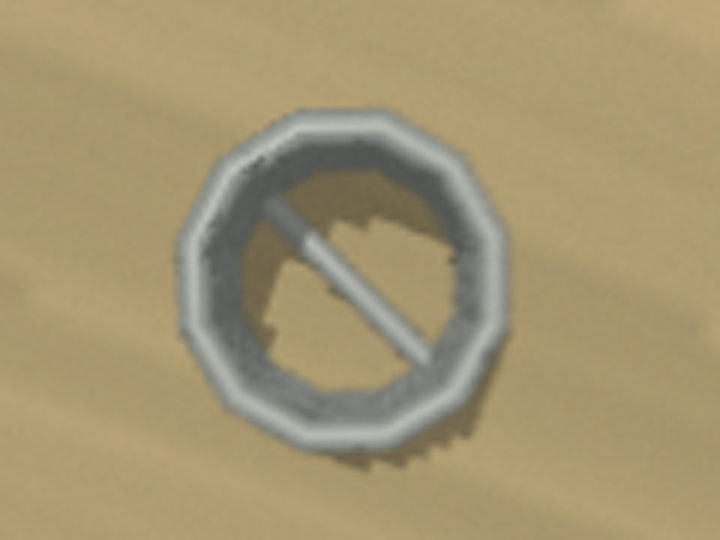

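The tang shows clearly, running from crop (272,205) to (428,360). The top ring is centred at about (344,280).

```bash
python3 - <<'E'
from h import *
np.set_printoptions(precision=4,suppress=True)
s=bot.observe();f=bot.grab_frame("wrist")
p=lambda x,y:(217+(x+.5)/6-.5,52+(y+.5)/6-.5)
a=atz(f,s,p(272,205),.0016);b=atz(f,s,p(428,360),.0016);c=atz(f,s,p(344,280),.0524);d=atz(f,s,p(350,282),.0016)
w=atz(f,s,p(181,280),.0524)-atz(f,s,p(508,280),.0524);print(np.linalg.norm(w))
ang=np.arctan2(*(b-a)[1::-1]);print(a,b,c,d,ang)
c0=(c+d)/2
print("turn",(-1.208-ang+np.pi/2)%np.pi-np.pi/2, delta([c0[0],c0[1],.04+.054]))
E
```

```text
0.02989790934117816
[0.6338 0.1972 0.0016] [0.624  0.1746 0.0016] [0.6292 0.1863 0.0524] [0.629  0.186  0.0016] -1.978113705143484
turn 0.7701137051434843 [78.9 -2.2 96.7]
```

```bash
python3 -m jog '[[[40,-1,0,0,0,0,1],[39,-1,10,0,0,0,1],[0,0,40,0,0,0,1],[0,0,40,0,0,0,1],[0,0,9,0,0,0,1]]]' | tail -3; python3 -m jog '[[[0,0,0,0,0,0,1],[0,0,0,0,0,0,1]]]'; python3 - <<'E'
from h import *
s=bot.observe();print(s["position"],s["tool_rot"],delta([.629,.186,.092]))
E
```

```text
force: [-0.7, -0.9, 0.3]
grip_width: 0.0854
finger_force: 0.0
clock: 5.25
position: [0.6296, 0.1865, 0.0928]
tool_rot: [-3.142, -0.002, 0.363]
force: [0.7, -0.5, 0.1]
grip_width: 0.0855
finger_force: 0.0
[0.62960404 0.18652132 0.09279072] [-3.14157009e+00 -1.98380596e-03  3.62577695e-01] [-0.8  0.3  0.8]
```

```bash
python3 -m jog '[[[0,0,0,0,0,0,0.5],[0,0,0,0,0,0,0.3],[0,0,0,0,0,0,0.2],[0,0,0,0,0,0,0.2],[0,0,0,0,0,0,0.2]]]' 30;python3 -m jog '[[[0,0,0,0,0,0,0.2],[0,0,0,0,0,0,0.2]]]'
```

```text
clock: 5.75
position: [0.6289, 0.1863, 0.0911]
tool_rot: [-3.142, -0.0, 0.363]
force: [-0.7, -0.2, 0.3]
grip_width: 0.0296
finger_force: 29.6
clock: 5.95
position: [0.6289, 0.1863, 0.091]
tool_rot: [-3.142, -0.0, 0.363]
force: [0.7, -0.1, 0.8]
grip_width: 0.0299
finger_force: 29.6
```

```bash
python3 -m jog '[[[0,0,-25,0,0,0,0.2],[0,0,-45,0,0,0,0.2],[0,0,-45,0,0,0,0.2],[0,0,-35,0,0,0,0.2],[-25,31,0,0,0,0,0.2]]]' | tail -3; python3 -m jog '[[[-28,35,0,0,0,0,0.2],[-28,35,0,0,0,0,0.2],[-28,35,0,0,0,0,0.2],[-28,35,0,0,0,0,0.2],[-28,36,0,0,0,0,0.2]]]'; python3 -m jog '[[[0,0,0,0,0,-0.15,0.2],[0,0,0,0,0,-0.15,0.2],[0,0,0,0,0,-0.15,0.2],[0,0,0,0,0,-0.15,0.2],[0,0,0,0,0,-0.15,0.2]]]';python3 -m jog '[[[0,0,0,0,0,-0.02,0.2],[0,0,0,0,0,0,0.2],[0,0,0,0,0,0,0.2]]]'
python3 - <<'E'
from h import *
np.set_printoptions(precision=4,suppress=True)
s=bot.observe();f=bot.grab_frame("wrist");print(s["qpos"],s["position"],s["tool_rot"],s["grip_width"],delta([.5475,-.0665,s["position"][2]]))
for q in["spring","tang"]:
    for r in bot.spot_point(q,f)[:2]: print(q,round(r["conf"],2),np.array(r["xyz"]),proj(f,s,r["xyz"]).round(0))
for c in ["side","top"]:
    g=bot.grab_frame(c);
    for q in["spring","tang","stud_end","seat"]:
        for r in bot.spot_point(q,g)[:2]: print(c,q,round(r["conf"],2),np.array(r["xyz"]))
    if c=="side":S=g
c=proj(S,s,[.5475,-.0665,.12]).astype(int)
im=S["img"][c[1]-60:c[1]+60,c[0]-80:c[0]+80,::-1];A=cv2.resize(im,(560,420),interpolation=cv2.INTER_CUBIC)
cv2.imwrite('pics/s3.png',A)
cv2.imwrite('pics/w3.png',cv2.resize(f["img"][60:330,100:460,::-1],(720,540),interpolation=cv2.INTER_CUBIC))
E
```

```text
force: [0.8, -0.5, -0.5]
grip_width: 0.0295
finger_force: 29.9
clock: 6.95
position: [0.5471, -0.0673, 0.2409]
tool_rot: [-3.142, 0.0, 0.363]
force: [0.6, 0.7, -0.3]
grip_width: 0.0294
finger_force: 29.9
clock: 7.45
position: [0.5479, -0.0658, 0.2409]
tool_rot: [-3.141, 0.0, 1.119]
force: [-0.1, -0.7, -0.8]
grip_width: 0.0297
finger_force: 29.9
clock: 7.75
position: [0.548, -0.0658, 0.2409]
tool_rot: [-3.141, 0.0, 1.129]
force: [0.9, 0.5, 0.2]
grip_width: 0.0295
finger_force: 29.9
[ 0.3327  0.5139 -0.4387  1.8391  0.2816  0.8502 -0.6855] [ 0.548  -0.0658  0.2409] [-3.1414  0.0001  1.1291] 0.029514003446505795 [-0.9 -0.1  0. ]
spring 0.72 [ 0.5462 -0.0607  0.1481] [272. 260.]
tang 0.96 [ 0.5518 -0.0631  0.1535] [285. 264.]
side spring 0.73 [ 0.8056 -0.0222 -0.0029]
side tang 0.6 [ 0.5497 -0.0616  0.1498]
side stud_end 0.86 [ 0.5451 -0.063   0.1049]
side stud_end 0.69 [ 0.8035 -0.0193 -0.0027]
side seat 0.78 [ 0.5495 -0.07    0.043 ]
top spring 0.55 [ 0.5499 -0.0668  0.1483]
top tang 0.72 [ 0.5507 -0.0663  0.1497]
top stud_end 0.87 [ 0.5515 -0.0692  0.1074]
```

View pics/s3.png

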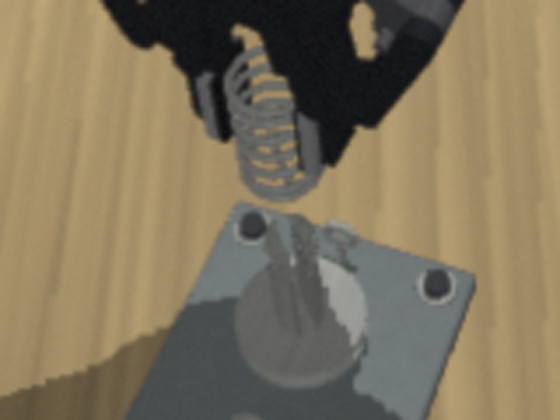

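View pics/w3.png

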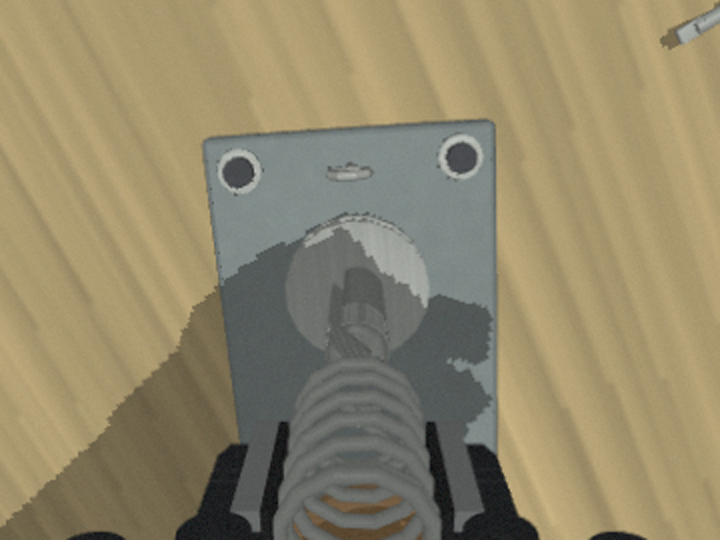

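The spring is held upright above the stud, and the slot and stud top are visible at w3 (356,342). I'll check the relative alignment with overlays of the predicted spring bottom and stud end.

```bash
python3 - <<'E'
from h import *
s=bot.observe();f=bot.grab_frame("wrist")
a=np.mean([f["img"].astype(float)]+[bot.grab_frame("wrist")["img"].astype(float) for _ in range(3)],0)
k=6;x0,y0=215,205
im=a[y0:y0+95,x0:x0+125,::-1];im=np.clip((im-20)*1.9,0,255).astype(np.uint8)
im=cv2.resize(im,None,fx=k,fy=k,interpolation=cv2.INTER_CUBIC)
def circ(c,r,z,col):
    P=[(proj(f,s,[c[0]+r*np.cos(t),c[1]+r*np.sin(t),z])-[x0,y0]+.5)*k-.5 for t in np.linspace(0,6.283,60)]
    cv2.polylines(im,[np.int32(P)],True,col,1)
p=s["position"]
circ(p,.0155,.1516,(0,0,255)); circ((.5472,-.0663),.010,.106,(0,255,0))
cv2.imwrite('pics/w4.png',im)
E
```

```text
(no output)
```

View pics/w4.png

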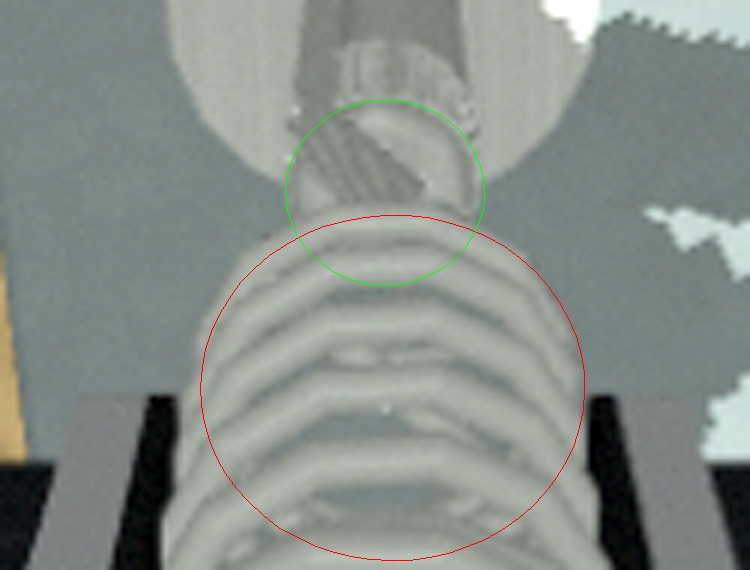

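The overlay agrees within about 1 mm, so I'll apply a −1.5 mm shift in tool x. The slot lies at about 44° in this view, as expected. Descending.

```bash
python3 -m jog '[[[-1.5,0,15,0,0,0,0.2],[0,0,20,0,0,0,0.2],[0,0,5,0,0,0,0.2],[0,0,0,0,0,0,0.2]]]'; python3 -m jog '[[[0,0,3,0,0,0,0.2],[0,0,3,0,0,0,0.2],[0,0,2,0,0,0,0.2],[0,0,0,0,0,0,0.2],[0,0,0,0,0,0,0.2]]]'
```

```text
clock: 9.0
position: [0.5472, -0.0671, 0.2005]
tool_rot: [-3.14, 0.0, 1.133]
force: [0.5, -0.1, -0.6]
grip_width: 0.0298
finger_force: 29.9
clock: 9.5
position: [0.5474, -0.0672, 0.193]
tool_rot: [3.141, -0.0, 1.133]
force: [-1.3, -0.8, -0.2]
grip_width: 0.0297
finger_force: 29.9
```

```bash
python3 -m jog '[[[0,0,3,0,0,0,0.2],[0,0,3,0,0,0,0.2],[0,0,2,0,0,0,0.2],[0,0,0,0,0,0,0.2],[0,0,0,0,0,0,0.2]]]'
python3 - <<'E'
from h import *
import time
s=bot.observe();f=bot.grab_frame("side");F=[bot.observe()["force"]]
for i in range(3): bot.grab_frame("side");F.append(bot.observe()["force"])
print(np.mean(F,0).round(2))
c=proj(f,s,[.5475,-.0665,.1]).astype(int)
cv2.imwrite('pics/s5.png',cv2.resize(f["img"][c[1]-45:c[1]+45,c[0]-60:c[0]+60,::-1],(720,540),interpolation=cv2.INTER_CUBIC))
E
```

```text
clock: 10.0
position: [0.5474, -0.0671, 0.1848]
tool_rot: [-3.141, -0.0, 1.133]
force: [0.2, -0.1, 0.3]
grip_width: 0.0298
finger_force: 29.9
[-0.17  0.1  -0.32]
```

View pics/s5.png

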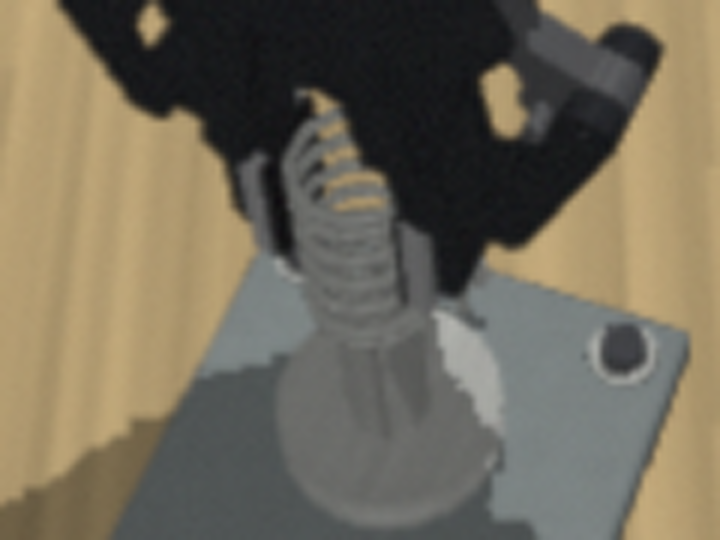

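The lowest coil, at (370,325), is around the stud with no force, so the tang is in the slot. Continuing down.

```bash
python3 -m jog '[[[0,0,5,0,0,0,0.2],[0,0,5,0,0,0,0.2],[0,0,5,0,0,0,0.2],[0,0,0,0,0,0,0.2]]]';python3 -m jog '[[[0,0,5,0,0,0,0.2],[0,0,5,0,0,0,0.2],[0,0,5,0,0,0,0.2],[0,0,0,0,0,0,0.2]]]'
```

```text
clock: 10.6
position: [0.547, -0.0671, 0.169]
tool_rot: [-3.14, 0.0, 1.133]
force: [-0.9, 1.1, -0.4]
grip_width: 0.0298
finger_force: 29.9
clock: 11.0
position: [0.5471, -0.0671, 0.1541]
tool_rot: [-3.141, 0.0, 1.133]
force: [0.1, 0.2, -0.6]
grip_width: 0.0297
finger_force: 29.9
```

```bash
python3 -m jog '[[[0,0,5,0,0,0,0.2],[0,0,5,0,0,0,0.2],[0,0,4,0,0,0,0.2],[0,0,0,0,0,0,0.2]]]';python3 -m jog '[[[0,0,4,0,0,0,0.2],[0,0,3,0,0,0,0.2],[0,0,2,0,0,0,0.2],[0,0,0,0,0,0,0.2],[0,0,0,0,0,0,0.2]]]'
```

```text
clock: 11.4
position: [0.5472, -0.0672, 0.1403]
tool_rot: [-3.141, 0.0, 1.133]
force: [-0.3, 0.3, 0.5]
grip_width: 0.0297
finger_force: 29.9
clock: 11.9
position: [0.5474, -0.0672, 0.1319]
tool_rot: [-3.142, 0.0, 1.133]
force: [-0.7, -0.3, 0.2]
grip_width: 0.0295
finger_force: 29.9
```

```bash
python3 -m jog '[[[0,0,0,0,0,0,0.45],[0,0,0,0,0,0,0.6],[0,0,0,0,0,0,0.7],[0,0,0,0,0,0,0.7],[0,0,0,0,0,0,0.7]]]'; python3 -m jog '[[[0,0,-15,0,0,0,0.7],[0,0,-30,0,0,0,0.7],[0,0,-40,0,0,0,0.7],[0,0,-40,0,0,0,0.7],[0,0,-25,0,0,0,0.7]]]';python3 -m jog '[[[0,0,0,0,0,0,0.7],[0,0,0,0,0,0,0.7],[0,0,0,0,0,0,0.7]]]'
python3 - <<'E'
from h import *
np.set_printoptions(precision=4,suppress=True)
s=bot.observe();f=bot.grab_frame("wrist");g=bot.grab_frame("side")
for n,h in(("w",f),("s",g)):
    for q in["spring","seat"]:
        for r in bot.spot_point(q,h)[:1]: print(n,q,round(r["conf"],2),np.array(r["xyz"]))
def crop(h):
    c=proj(h,s,[.5472,-.0668,.07]).astype(int);return cv2.resize(h["img"][c[1]-50:c[1]+50,c[0]-40:c[0]+40,::-1],(400,500),interpolation=cv2.INTER_CUBIC)
cv2.imwrite('pics/f6.png',np.hstack([crop(f),crop(g)]))
E
```

```text
clock: 12.4
position: [0.5474, -0.0672, 0.1319]
tool_rot: [3.142, -0.0, 1.133]
force: [-0.6, -0.5, 0.0]
grip_width: 0.0597
finger_force: 0.0
clock: 12.9
position: [0.5477, -0.067, 0.2859]
tool_rot: [3.139, -0.001, 1.133]
force: [0.5, -0.7, -0.7]
grip_width: 0.0601
finger_force: 0.0
clock: 13.2
position: [0.5469, -0.0672, 0.2814]
tool_rot: [-3.141, 0.0, 1.133]
force: [0.2, 0.3, -0.5]
grip_width: 0.0596
finger_force: 0.0
w seat 0.97 [ 0.5523 -0.0643  0.04  ]
s spring 0.91 [ 0.5464 -0.0692  0.0424]
s seat 0.74 [ 0.5457 -0.0704  0.0432]
```

View pics/f6.png

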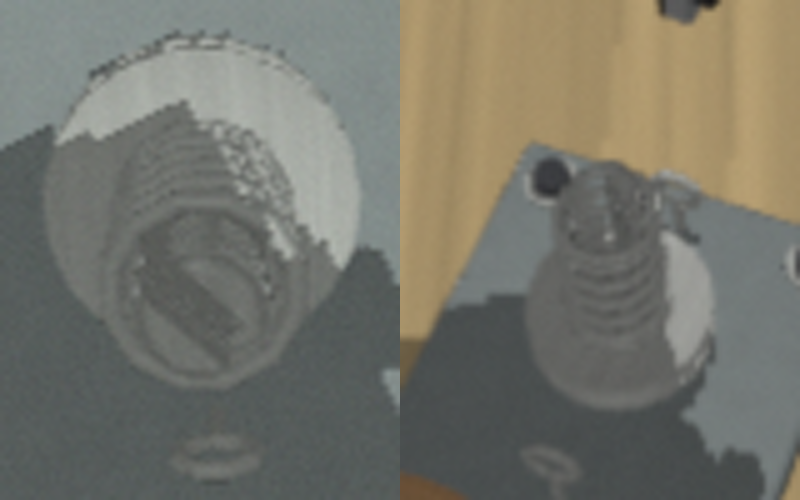

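Both crops show the spring seated upright on the discs around the stud, at wrist (205,290) and side (612,270), with the gripper clear. Handing in.

```bash
python3 -c "
from workcell import bot
print(bot.job_done())"
```

```text
the job is handed in; nothing more can be done
None
```

The spring is on the stud with its tang in the slot, sitting upright and let go on the tension discs. It went down with no measurable force, and I handed the job in at about 13 s without being shown a verdict.

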